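# Prime and start the pump of the bottle

### The job

Start the pump that has the tall capped bottle in its tray: press its round priming key down lightly with the fingertips, keep it down for at least two seconds and let it come up, then press down the raised end of its long rocker switch (the end towards the bottle) so that it tips fully over, and withdraw. Leave the rocker as it is until the key has come up, do not touch the other two pumps, and do not shift or lift anything standing on the trays, the pumps or the bench.

Things in the scene. Friction and masses are not known exactly. Their poses are not given: they have to be found in the camera images.
- pump_a: the pump to start, with the tall bottle in its tray: white tray 260 x 180 x 18 mm (x by y) with a white housing 150 x 130 mm, top 96 mm above the bench, a blue pump head on the housing's far side. Fixed. Origin: centre of the tray's underside; x from housing to pump head and vessel, away from the robot; y left, z up. The housing spans x -120 to 30 mm. Key and rocker on top, grey
- pump_b: another pump, built just like pump_a, with the open beaker in its tray; must not be touched
- pump_c: another pump, built just like pump_a, with the low jar in its tray; must not be touched
- prime_a (a joint): pump_a's round priming key: how far it is pressed down, m, 0 = up, 0.007 = fully down. A spring lifts it when let go: 1.2 N to begin, 4 N at the stop. It counts as down from 0.004
- prime_a_top (a point): centre of the top face of the round priming key (28 mm across, at x -45, y -35 mm in pump_a's frame) when up, 112 mm above the bench; a collar around it, 38 mm across, has its top at 102 mm
- rocker_a (a joint): pump_a's rocker switch: angle, rad, 0 = off (the far end, towards the pump head and the bottle, is raised), 0.36 = fully on (the far end is down, the near end raised). It stays where it is left (stiff, 0.03 N m) and counts as on from 0.27
- rocker_a_raised (a point): point to press on the rocker (56 mm along pump_a's x, 30 mm wide, pivot at x -45, y 35 mm): on its top face when off, 20 mm from the pivot towards the raised far end, 117 mm above the bench (113 mm over the pivot). Fixed in pump_a, does not move with the rocker. When fully on, the face here is at 109 mm and slopes down away from the robot
- prime_b (a joint): pump_b's priming key, 0 = up; leave alone
- rocker_b (a joint): pump_b's rocker switch, 0 = off; leave alone
- prime_c (a joint): pump_c's priming key, 0 = up; leave alone
- rocker_c (a joint): pump_c's rocker switch, 0 = off; leave alone
- bottle: the tall amber glass bottle with a white cap, 52 mm across, 125 mm high, standing in pump_a's tray; origin at the centre of its underside. Must not be shifted
- beaker: an open glass beaker, 68 mm across, 75 mm high, standing in pump_b's tray; origin at the centre of its underside. Must not be shifted
- jar: a low capped glass jar, 58 mm across, 55 mm high, standing in pump_c's tray; origin at the centre of its underside. Must not be shifted
- vial_a: a small capped vial, 25 mm across, 42 mm high, standing on top of pump_a's housing along its near edge (towards the robot), about 55 mm nearer than the key and the rocker's pivot; origin at the centre of its underside. Must not be shifted
- vial_b: the same vial on top of pump_b's housing. Must not be shifted
- weight: a small steel weight, 26 mm across, 36 mm high, standing on top of pump_c's housing. Must not be shifted
- wrench: a 150 mm wrench lying flat on the bench to the left of the pumps; origin at the middle of its underside. Must not be shifted
- spare: a spare capped bottle of clear glass, 60 mm across, 90 mm high, standing on the bench to the right of the pumps, in no tray; origin at the centre of its underside. Must not be shifted

How it is judged:
By the outcome, as a careful person would: the job done as asked, in the order asked, and still so for the second after the job is handed in, with the robot touching nothing.
It also fails if it takes over 38 s, if anything falls off the work surface, if the arm or the gripper's body presses on something with over 40 N, if the wrist force passes 120 N, or if a joint passes its speed limit or range.

### The arm

A 6-joint arm with a two-finger parallel gripper is mounted at the origin on the work surface. World frame = base frame: x ahead of the robot, y to its left, z up, the work surface at z = 0. Lengths are in m, angles in degrees, forces in N, time in s.
With the tool pointing down it reaches from about 0.375 to 0.9 m from the base axis. Payload 3.1 kg.
Tool frame: the origin (TCP) lies on the centre line of the jaws, within the pads' length; the fingertips stand 19 mm ahead of it and the grasp point (between the pads) is the TCP (tips_ahead is the distance from the TCP to the fingertips, in m); z points along the fingers, y is the line along which they close (so a half turn about z gives the same grasp; the last joint's range is limited). The gripper opens to 87 mm and grips with 3 to 60 N. Pads are 19 mm wide; open, the fingers measure 117 mm over their backs; the gripper's body (75 mm by 190 mm) begins 51 mm behind the grasp point.
Start: joints at [-84.597, 30.224, 82.088, -0, 67.689, -10.227], TCP at [0.168, -0.602, 0.242] pointing down, gripper open.
Joint ranges: [-176.69, 176.69], [-43.24, 126.21], [12.49, 139.97], [-82, 262], [0, 151.66], [-163.58, 163.58]. Speed limits (degrees/s): [159.86, 159.86, 180, 180, 180, 180].

### API

Orientations are given as a 3x3 rotation matrix whose columns are the frame's x, y, z axes.
In Python, from rig import read_state, capture, hand_in, trace, landmark_of, tips_ahead gives the robot as it stands.
- The arm moves only by the shell command python3 -m jog 'ROWS'. ROWS is JSON, a list of rows, each an object of numbers: "tx", "ty", "tz": the shift along the tool's x, y, z in cm; "roll": the turn about the tool's z in rad; "jaw": the opening, from 0 (shut) to 1 (fully open). A call has 1 to 8 rows; each row shifts and turns the commanded pose from where the row before left it, along the tool's axes as they then stand; what a row does not reach is not made up. A row lasts 1/10 s, in which the tool goes at most 50 mm and 8.59 degrees, less where a joint would pass 70% of its speed; a pose out of reach is approached as far as the arm can. A call with a gripper value outside its range is refused whole. The fingers move at their own pace and stop on an object; the grip force is fixed at half the most. Time passes only in rows, so rows that do not move let the fingers close. It gives the time, the measured TCP pose, the force, the opening and the grip force at its end, in the units of the state.
- read_state(): the state, without advancing time (a new reading comes with each control period).
- capture(name): name is "scene" or "top"; returns a dict with "img" (384x512x3 uint8, red, green, blue), "vertical_fov" (degrees; the focal length in pixels is half the picture's height over the tangent of half this angle, whatever the lens; pixels are square), "cx", "cy" (the principal point, pixels), "k1" (the pictures are not rectified: a ray, as slopes to the right and down, at radius r is drawn at 1 + k1 r^2 times it, then the intrinsics apply), "cam_to_world" (4x4, takes a point from camera to world coordinates). Camera axes: x right, y up, looking along -z (the intrinsics and any distortion apply to the point x, -y, -z); pixel columns grow to the right and rows downward; lengths in m; the calibration is good to about 2 mm. A picture is of the moment at which its call begins. There is no depth.
- hand_in(): hands the job in; it is judged then, once.
Trained networks look in the newest picture that a camera, given by its name, has taken for a name from the list of things; names that differ only in an ending like _2 or _b are one class to them, and where a whole thing is asked for, a point or a joint stands for the part that bears it (a point fixed in the world has none). Each returns a list of dicts, best first, with "p" (0 to 1); they miss things now and then, are a little off and sometimes report something else, mostly with a low value. They report only what shows in the picture. A call takes as long as a camera call.
- trace(camera, thing): "pixels" (384x512 bool, what is visible of it) and "bbox" ([left, top, width, height] in pixels, round what is visible of it).
- landmark_of(camera, thing): "point" ([row, column] in pixels: a listed point, or the origin of a listed thing).
The state is a dict: "time_s": time; "joint_positions": joint angles; "qvel": joint speeds; "tau": joint torques, N m; "position": TCP position; "tcp_rot": TCP orientation; "force": force on the tool from outside, world axes, zero at the start; "moment": the same for the moment, N m; "opening": opening from 0.0 (shut) to 1.0 (fully open); "grasp_force": force on a finger pad.
Only numpy, scipy, OpenCV 4.12 (cv2) and the standard library are available. Lean on these libraries where they do the work, as an engineer would, in place of code of your own. Each camera call takes 0.05 s, during which the arm holds its last target. There are 200 camera calls.

## Working session

There is one attempt and no reset: what is moved stays moved. The work goes in short steps, Python scripts to look and compute and a shell command to move; the robot and the scene stay as the last step left them, time stands still between calls to the robot, and variables do not carry over. Pictures are saved under pics/ and viewed, at most 10 in all, crops included, and the job is handed in when it is done.

```bash
mkdir -p pics
cat > h.py <<'E'
import numpy as np, cv2
from rig import *
def ray(c,p):
    f=192/np.tan(np.radians(c["vertical_fov"])/2)
    K=np.array([[f,0,c["cx"]],[0,f,c["cy"]],[0,0,1.]])
    u=cv2.undistortPoints(np.array([[[p[1],p[0]]]],float),K,np.array([c["k1"],0,0,0.]))[0,0]
    T=np.array(c["cam_to_world"]); return T[:3,3],T[:3,:3]@np.array([u[0],-u[1],-1])
def atz(c,p,z):
    o,d=ray(c,p); return o+d*(z-o[2])/d[2]
E
python3 - <<'E'
from h import *
np.set_printoptions(precision=4,suppress=True)
Z=dict(prime_a_top=.112,rocker_a_raised=.117,bottle=.018,beaker=.018,jar=.018,vial_a=.096,vial_b=.096,weight=.096,pump_a=0,spare=0)
for n in("scene","top"):
    c=capture(n); cv2.imwrite(f"pics/{n}.png",c["img"][:,:,::-1])
    print(n,np.array(c["cam_to_world"])[:3,3])
    for t,z in Z.items():
        for r in landmark_of(n,t)[:4]: print(t,round(r["p"],2),np.round(r["point"],1),atz(c,r["point"],z)[:2])
s=read_state();print(s["position"],s["tcp_rot"],s["time_s"],tips_ahead)
E
```

```text
scene [0.9952 0.6927 0.8975]
prime_a_top 0.93 [133. 230.] [ 0.5085 -0.2979]
rocker_a_raised 0.84 [139.1 230. ] [ 0.5295 -0.2578]
rocker_a_raised 0.58 [158.6 224.1] [ 0.5994 -0.1691]
bottle 0.88 [170.8 204.5] [ 0.645  -0.2523]
bottle 0.45 [236.2 330.5] [0.4365 0.2278]
jar 0.81 [212.1 233. ] [ 0.6511 -0.0164]
vial_a 0.63 [129.6 243.8] [ 0.4417 -0.3107]
vial_a 0.5 [241.7 332.5] [0.4936 0.2872]
vial_b 0.63 [129.6 243.8] [ 0.4417 -0.3107]
vial_b 0.5 [241.7 332.5] [0.4936 0.2872]
weight 0.62 [178.2 285.6] [0.4593 0.0023]
pump_a 0.95 [160.9 224.4] [ 0.5455 -0.2851]
pump_a 0.8 [210.1 257. ] [0.5693 0.0025]
spare 0.69 [137.9 214. ] [ 0.514  -0.4425]
top [0.4698 0.0139 1.3561]
prime_a_top 0.76 [218.8 360.1] [ 0.5089 -0.3175]
rocker_a_raised 0.58 [210.5 336.4] [ 0.5321 -0.2444]
rocker_a_raised 0.19 [217.5 391.6] [ 0.5147 -0.4117]
bottle 0.6 [215.8 393.7] [ 0.524  -0.4527]
bottle 0.52 [176.7 337.8] [ 0.6476 -0.2687]
beaker 0.88 [163.1 185.7] [0.6802 0.228 ]
jar 0.82 [173.7 266. ] [ 0.6517 -0.034 ]
vial_a 0.51 [237.9 353.2] [ 0.4507 -0.3009]
vial_a 0.4 [216.8 163.3] [0.502  0.2778]
vial_b 0.51 [237.9 353.2] [ 0.4507 -0.3009]
vial_b 0.4 [216.8 163.3] [0.502  0.2778]
weight 0.49 [233.6 256. ] [ 0.4574 -0.0046]
weight 0.21 [204.6 252.5] [0.5453 0.0081]
pump_a 0.73 [206.8 341.6] [ 0.5505 -0.2859]
pump_a 0.7 [191.2 179.3] [0.5896 0.2487]
pump_a 0.61 [204.8 252.9] [0.5504 0.0063]
spare 0.66 [216.4 392.7] [ 0.5227 -0.4556]
[ 0.1684 -0.6018  0.2416] [[ 0.963   0.2694 -0.    ]
 [ 0.2694 -0.963   0.    ]
 [-0.     -0.     -1.    ]] 1.1 0.019
```

View pics/scene.png

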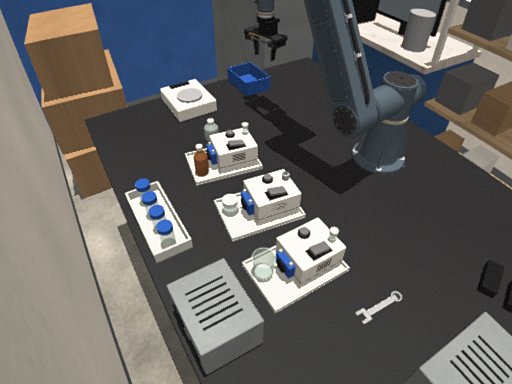

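View pics/top.png

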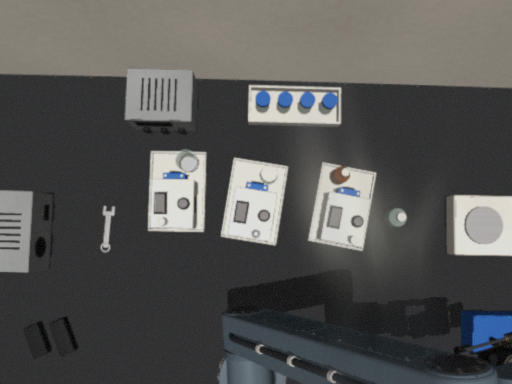

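The bottle's pump is the right-hand one: in the top view its tray centre is near (342,207), the key near (357,221) and the rocker near (335,216). The networks disagree by up to 2 cm, so I'll enlarge both views.

Run:
```python
import cv2,numpy as np
a=cv2.imread("pics/top.png")[155:255,300:400]; b=cv2.imread("pics/scene.png")[115:185,180:270]
def up(x,k):return cv2.resize(x,None,fx=k,fy=k,interpolation=cv2.INTER_CUBIC)
A=up(a,6);B=up(b,8)
for I,k,r0,c0 in((A,6,155,300),(B,8,115,180)):
    for i in range(0,I.shape[0]//k,10): cv2.putText(I,str(r0+i),(0,i*k+5),0,.4,(0,255,0)); cv2.line(I,(28,i*k),(36,i*k),(0,255,0))
    for i in range(0,I.shape[1]//k,10): cv2.putText(I,str(c0+i),(i*k-10,10),0,.4,(0,255,0)); cv2.line(I,(i*k,12),(i*k,20),(0,255,0))
cv2.imwrite("pics/A.png",A);cv2.imwrite("pics/B.png",B)
```

```text
(no output)
```

View pics/A.png

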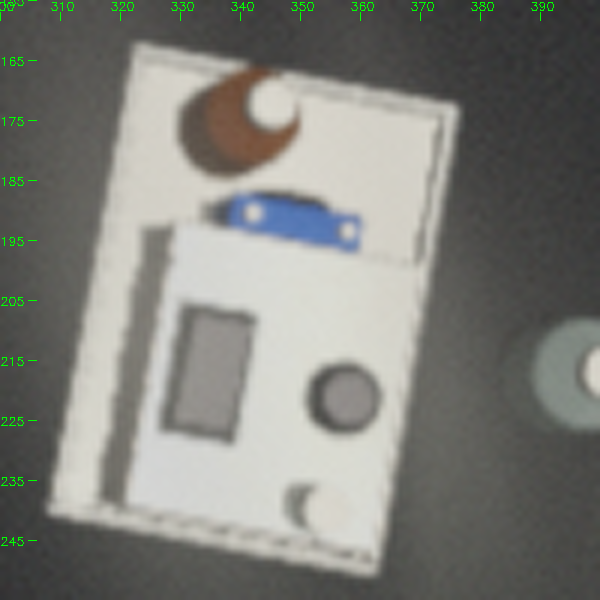

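View pics/B.png

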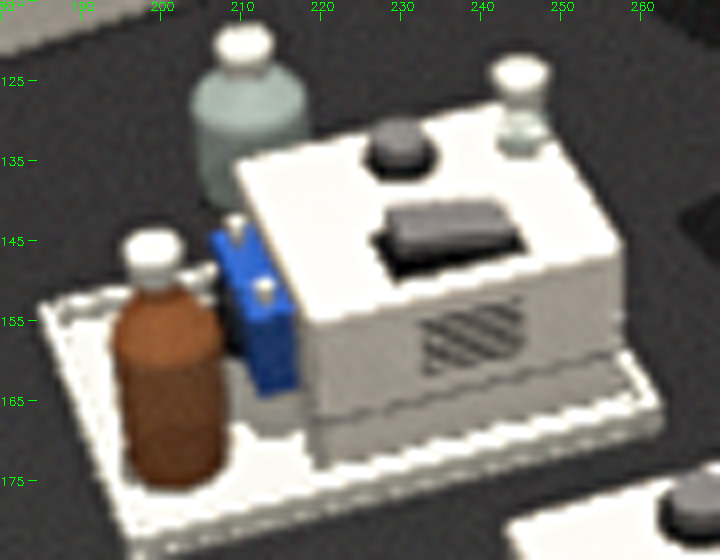

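The enlarged top view shows the tray corners (in crop px) at (135,45), (458,105), (377,576) and (48,515), the key top at (349,397), the rocker at (209,374) and the vial cap at (327,508). The scene view shows the key at (400,132), the housing corners and the amber bottle, which confirms this is pump_a. I'll fit the pump pose to these points.

```bash
cat >> h.py <<'E'
def proj(c,P):
    f=192/np.tan(np.radians(c["vertical_fov"])/2); T=np.array(c["cam_to_world"])
    q=T[:3,:3].T@(np.asarray(P)-T[:3,3]); s=np.array([q[0],-q[1]])/-q[2]; s=s*(1+c["k1"]*(s@s))
    return f*s+[c["cx"],c["cy"]]
E
cat > fit.py <<'E'
from h import *
from scipy.optimize import least_squares
np.set_printoptions(precision=4,suppress=True)
ct,cs=capture("top"),capture("scene")
L=[(ct,6,300,155,p,m) for p,m in [((135,45),(.13,.09,.018)),((458,105),(.13,-.09,.018)),((377,576),(-.13,-.09,.018)),((48,515),(-.13,.09,.018)),
 ((349,397),(-.045,-.035,.112)),((209,374),(-.045,.035,.113)),((177,225),(.03,.065,.096)),((127,505),(-.12,.065,.096))]]
L+=[(cs,8,180,115,p,m) for p,m in [((42,303),(.13,-.09,.018)),((660,410),(-.13,.09,.018)),((132,540),(.13,.09,.018)),
 ((400,133),(-.045,-.035,.112)),((235,163),(.03,-.065,.096)),((312,320),(.03,.065,.096)),((622,243),(-.12,.065,.096))]]
def pose(v,m):
    c,s=np.cos(v[2]),np.sin(v[2]); return np.array([v[0]+c*m[0]-s*m[1],v[1]+s*m[0]+c*m[1],m[2]])
def res(v,L):
    return np.concatenate([proj(c,pose(v,m))-((np.array(p)+.5)/k-.5+[c0,r0]) for c,k,c0,r0,p,m in L])
for S in(L[:8],L[8:],L):
    r=least_squares(res,[.55,-.285,-.15],args=(S,),loss="soft_l1"); v=r.x
    print(v[:2],np.degrees(v[2]),"\n",res(v,S).reshape(-1,2).T)
    print("key",pose(v,(-.045,-.035,.112)),"rock",pose(v,(-.025,.035,.117)))
p=(327/6+299.6,508/6+154.6)
print("vial",atz(ct,p[::-1],.138),"bottlecap",atz(ct,(155+102/6-.4,300+273/6-.4),.143))
E
python3 fit.py
```

```text
[ 0.552  -0.2837] -9.483261271650095 
 [[-0.1211 -0.0783  0.1216  0.2894  0.1126  0.7716 -0.4069 -0.649 ]
 [-0.1638  0.1673  0.1347 -0.0633  0.3326 -0.1736 -1.0366  0.5657]]
key [ 0.5018 -0.3108  0.112 ] rock [ 0.5331 -0.245   0.117 ]
[ 0.5548 -0.2809] -9.741823584878922 
 [[-0.3381  0.2604 -0.4315  0.1222 -0.1156  0.0923  0.3739]
 [ 0.238  -0.7053 -0.2655  0.1899 -0.2738  0.0869  0.5719]]
key [ 0.5046 -0.3078  0.112 ] rock [ 0.5361 -0.2422  0.117 ]
[ 0.5528 -0.2833] -9.498440240687472 
 [[-0.2128 -0.1742  0.0043  0.1763 -0.0049  0.6558 -0.5137 -0.7691 -0.1565
   0.4262 -0.044   0.251   0.0384  0.3878  0.5316]
 [-0.4195 -0.0743 -0.1171 -0.3298  0.0606 -0.4519 -1.3103  0.2853 -0.149
  -1.3491 -0.781  -0.3046 -0.7169 -0.4555 -0.0373]]
key [ 0.5026 -0.3104  0.112 ] rock [ 0.5339 -0.2447  0.117 ]
vial [ 0.4474 -0.2931  0.138 ] bottlecap [ 0.6468 -0.2639  0.143 ]
```

Both views agree within 3 mm: key about (0.503, -0.310), rocker press point (0.534, -0.2445), yaw -9.5°. Next I shut the jaws, align the tool with the pump, and move across high up.

```bash
python3 -m jog '[{"roll":0.146,"jaw":0},{"roll":0.146,"jaw":0},{"roll":0.146,"jaw":0},{"tx":2.8,"ty":-3.4,"jaw":0},{"tx":2.8,"ty":-3.4,"jaw":0},{"tx":2.8,"ty":-3.4,"jaw":0},{"tx":2.8,"ty":-3.4,"jaw":0},{"tx":2.8,"ty":-3.4,"jaw":0}]'
python3 -m jog '[{"tx":2.8,"ty":-3.4,"jaw":0},{"tx":2.8,"ty":-3.4,"jaw":0},{"tx":2.8,"ty":-3.4,"jaw":0},{"tx":2.8,"ty":-3.4,"jaw":0},{"jaw":0},{"jaw":0},{"jaw":0}]'
```

```text
$[0]: bad value
$[0]: bad value
```

```bash
python3 -m jog '[{"tx":0,"ty":0,"tz":0,"roll":0.146,"jaw":0}]'; python3 -m jog '[{"roll":0.146,"jaw":0.0}]';python3 -m jog '[{"roll":0.1}]'
```

```text
time_s: 1.3
position: [0.1684, -0.6018, 0.2415]
tcp_rot: [[0.992, 0.123, 0.0], [0.123, -0.992, 0.0], [0.0, -0.0, -1.0]]
force: [0.0, 0.2, 0.7]
opening: 0.966
grasp_force: 0.0$[0]: bad value
$[0]: bad value
```

All keys are required in every row.

```bash
python3 -m jog '[{"tx":0,"ty":0,"tz":0,"roll":0.145,"jaw":0},{"tx":0,"ty":0,"tz":0,"roll":0.145,"jaw":0},{"tx":2.8,"ty":-3.4,"tz":0,"roll":0,"jaw":0},{"tx":2.8,"ty":-3.4,"tz":0,"roll":0,"jaw":0},{"tx":2.8,"ty":-3.4,"tz":0,"roll":0,"jaw":0},{"tx":2.8,"ty":-3.4,"tz":0,"roll":0,"jaw":0},{"tx":2.8,"ty":-3.4,"tz":0,"roll":0,"jaw":0},{"tx":2.8,"ty":-3.4,"tz":0,"roll":0,"jaw":0}]'
python3 -m jog '[{"tx":2.8,"ty":-3.4,"tz":0,"roll":0,"jaw":0},{"tx":2.8,"ty":-3.4,"tz":0,"roll":0,"jaw":0},{"tx":2.8,"ty":-3.4,"tz":0,"roll":0,"jaw":0},{"tx":2.8,"ty":-3.4,"tz":0,"roll":0,"jaw":0},{"tx":0,"ty":0,"tz":0,"roll":0,"jaw":0},{"tx":0,"ty":0,"tz":0,"roll":0,"jaw":0}]'
```

```text
time_s: 2.1
position: [0.3685, -0.4267, 0.2417]
tcp_rot: [[0.987, -0.163, 0.0], [-0.163, -0.987, -0.0], [0.0, 0.0, -1.0]]
force: [0.8, -0.2, -0.5]
opening: 0.262
grasp_force: 0.0
time_s: 2.7
position: [0.5005, -0.311, 0.2415]
tcp_rot: [[0.987, -0.16, -0.0], [-0.16, -0.987, -0.0], [-0.0, 0.0, -1.0]]
force: [-0.4, -0.3, -0.0]
opening: 0.005
grasp_force: 0.0
```

```bash
python3 -m jog '[{"tx":0.2,"ty":-0.1,"tz":2,"roll":0,"jaw":0},{"tx":0,"ty":0,"tz":3,"roll":0,"jaw":0},{"tx":0,"ty":0,"tz":3,"roll":0,"jaw":0},{"tx":0,"ty":0,"tz":2,"roll":0,"jaw":0},{"tx":0,"ty":0,"tz":0,"roll":0,"jaw":0},{"tx":0,"ty":0,"tz":0,"roll":0,"jaw":0}]'
python3 - <<'E'
from h import *
b=[]
for n,r,c in(("scene",95,180),("top",155,300)):
    b.append(cv2.resize(capture(n)["img"][r:r+90,c:c+90,::-1],None,fx=4.4,fy=4.4,interpolation=cv2.INTER_CUBIC))
cv2.imwrite("pics/k.png",np.hstack(b))
E
```

```text
time_s: 3.3
position: [0.5014, -0.3124, 0.1417]
tcp_rot: [[0.986, -0.164, -0.0], [-0.164, -0.986, -0.0], [-0.0, 0.0, -1.0]]
force: [-0.2, 0.4, -0.2]
opening: 0.001
grasp_force: 0.0
```

View pics/k.png

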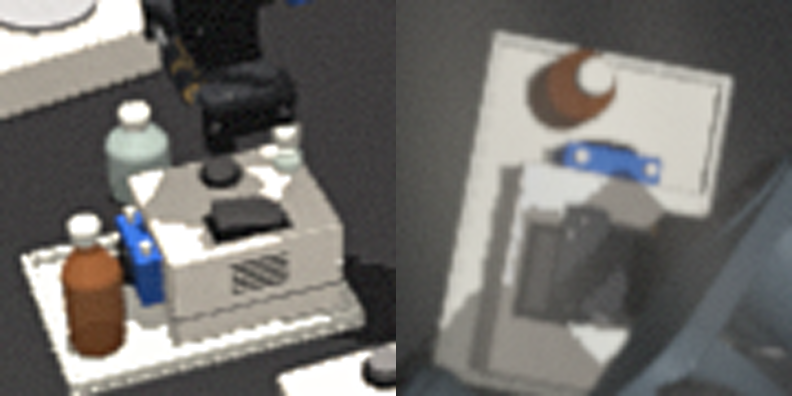

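The picture shows the fingertips just above the key (crop about (220,155), key at (220,172)), clear of the vial. I'll go down in small steps.

```bash
python3 -m jog '[{"tx":0.1,"ty":-0.2,"tz":0.5,"roll":0,"jaw":0},{"tx":0,"ty":0,"tz":0.5,"roll":0,"jaw":0},{"tx":0,"ty":0,"tz":0,"roll":0,"jaw":0}]'; python3 -m jog '[{"tx":0,"ty":0,"tz":0.2,"roll":0,"jaw":0},{"tx":0,"ty":0,"tz":0,"roll":0,"jaw":0}]'; python3 -m jog '[{"tx":0,"ty":0,"tz":0.2,"roll":0,"jaw":0},{"tx":0,"ty":0,"tz":0,"roll":0,"jaw":0}]'
```

```text
time_s: 3.7
position: [0.5034, -0.3092, 0.1314]
tcp_rot: [[0.987, -0.162, 0.0], [-0.162, -0.987, -0.0], [0.0, 0.0, -1.0]]
force: [-0.2, 0.7, 1.4]
opening: 0.002
grasp_force: 0.5
time_s: 3.9
position: [0.5034, -0.3092, 0.1296]
tcp_rot: [[0.987, -0.162, -0.0], [-0.162, -0.987, 0.0], [-0.0, -0.0, -1.0]]
force: [0.7, -0.1, 1.7]
opening: 0.006
grasp_force: 0.9
time_s: 4.1
position: [0.5035, -0.3093, 0.1276]
tcp_rot: [[0.987, -0.162, 0.0], [-0.162, -0.987, 0.0], [0.0, -0.0, -1.0]]
force: [-0.5, 1.2, 2.3]
opening: 0.005
grasp_force: 1.3
```

The force follows the key's spring. Another 2 mm takes it to about 5.4 mm down, then I hold.

```bash
Z='x'; python3 -m jog '[{"tx":0,"ty":0,"tz":0.2,"roll":0,"jaw":0},{"tx":0,"ty":0,"tz":0,"roll":0,"jaw":0},{"tx":0,"ty":0,"tz":0,"roll":0,"jaw":0},{"tx":0,"ty":0,"tz":0,"roll":0,"jaw":0},{"tx":0,"ty":0,"tz":0,"roll":0,"jaw":0},{"tx":0,"ty":0,"tz":0,"roll":0,"jaw":0},{"tx":0,"ty":0,"tz":0,"roll":0,"jaw":0},{"tx":0,"ty":0,"tz":0,"roll":0,"jaw":0}]'
```

```text
time_s: 4.9
position: [0.5035, -0.3093, 0.1256]
tcp_rot: [[0.987, -0.163, 0.0], [-0.163, -0.987, 0.0], [0.0, -0.0, -1.0]]
force: [0.5, 1.0, 3.5]
opening: 0.005
grasp_force: 1.7
```

```bash
python3 -m jog '[{"tx":0,"ty":0,"tz":0,"roll":0,"jaw":0},{"tx":0,"ty":0,"tz":0,"roll":0,"jaw":0},{"tx":0,"ty":0,"tz":0,"roll":0,"jaw":0},{"tx":0,"ty":0,"tz":0,"roll":0,"jaw":0},{"tx":0,"ty":0,"tz":0,"roll":0,"jaw":0},{"tx":0,"ty":0,"tz":0,"roll":0,"jaw":0},{"tx":0,"ty":0,"tz":0,"roll":0,"jaw":0},{"tx":0,"ty":0,"tz":0,"roll":0,"jaw":0}]'; python3 -m jog '[{"tx":0,"ty":0,"tz":0,"roll":0,"jaw":0},{"tx":0,"ty":0,"tz":0,"roll":0,"jaw":0},{"tx":0,"ty":0,"tz":0,"roll":0,"jaw":0},{"tx":0,"ty":0,"tz":0,"roll":0,"jaw":0},{"tx":0,"ty":0,"tz":0,"roll":0,"jaw":0},{"tx":0,"ty":0,"tz":0,"roll":0,"jaw":0},{"tx":0,"ty":0,"tz":0,"roll":0,"jaw":0},{"tx":0,"ty":0,"tz":0,"roll":0,"jaw":0}]'; python3 -m jog '[{"tx":0,"ty":0,"tz":0,"roll":0,"jaw":0},{"tx":0,"ty":0,"tz":0,"roll":0,"jaw":0},{"tx":0,"ty":0,"tz":0,"roll":0,"jaw":0},{"tx":0,"ty":0,"tz":0,"roll":0,"jaw":0},{"tx":0,"ty":0,"tz":0,"roll":0,"jaw":0},{"tx":0,"ty":0,"tz":0,"roll":0,"jaw":0}]'
python3 -m jog '[{"tx":0,"ty":0,"tz":-1,"roll":0,"jaw":0},{"tx":0,"ty":0,"tz":-2,"roll":0,"jaw":0},{"tx":0,"ty":0,"tz":-2,"roll":0,"jaw":0},{"tx":0,"ty":0,"tz":0,"roll":0,"jaw":0},{"tx":0,"ty":0,"tz":0,"roll":0,"jaw":0}]'
python3 - <<'E'
from h import *
c=capture("scene")["img"][95:185,180:270,::-1]
cv2.imwrite("pics/k2.png",cv2.resize(c,None,fx=5,fy=5,interpolation=cv2.INTER_CUBIC))
E
```

```text
time_s: 5.7
position: [0.5035, -0.3093, 0.1256]
tcp_rot: [[0.987, -0.163, 0.0], [-0.163, -0.987, 0.0], [0.0, -0.0, -1.0]]
force: [1.7, 1.6, 3.2]
opening: 0.006
grasp_force: 1.7
time_s: 6.5
position: [0.5034, -0.3094, 0.1256]
tcp_rot: [[0.987, -0.163, 0.0], [-0.163, -0.987, -0.0], [0.0, 0.0, -1.0]]
force: [2.5, 3.0, 3.5]
opening: 0.008
grasp_force: 1.7
time_s: 7.1
position: [0.5034, -0.3094, 0.1256]
tcp_rot: [[0.987, -0.162, 0.0], [-0.162, -0.987, -0.0], [0.0, 0.0, -1.0]]
force: [1.9, 2.3, 2.0]
opening: 0.004
grasp_force: 1.7
time_s: 7.6
position: [0.5029, -0.3097, 0.1756]
tcp_rot: [[0.987, -0.162, -0.0], [-0.162, -0.987, -0.001], [-0.0, 0.001, -1.0]]
force: [0.1, 0.5, -0.7]
opening: 0.008
grasp_force: 0.0
```

View pics/k2.png

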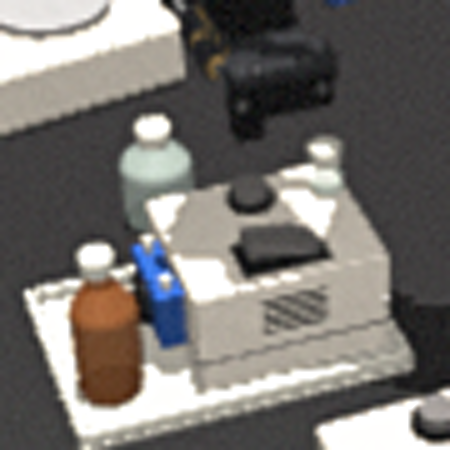

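The key is up again (crop (250,193)), the rocker is unchanged, and the vial and bottle stand as before. Next is the rocker.

```bash
python3 -m jog '[{"tx":0.7,"ty":-2.3,"tz":0,"roll":0,"jaw":0},{"tx":0.7,"ty":-2.3,"tz":0,"roll":0,"jaw":0},{"tx":0.8,"ty":-2.4,"tz":0,"roll":0,"jaw":0},{"tx":0,"ty":0,"tz":0,"roll":0,"jaw":0},{"tx":0,"ty":0,"tz":2,"roll":0,"jaw":0},{"tx":0,"ty":0,"tz":1.2,"roll":0,"jaw":0},{"tx":0,"ty":0,"tz":0,"roll":0,"jaw":0}]'
```

```text
time_s: 8.35
position: [0.5345, -0.2434, 0.1409]
tcp_rot: [[0.987, -0.163, -0.005], [-0.163, -0.987, 0.003], [-0.006, -0.002, -1.0]]
force: [-0.8, 0.1, -0.3]
opening: 0.003
grasp_force: 0.0
```

```bash
python3 -m jog '[{"tx":0,"ty":0,"tz":0,"roll":0,"jaw":0},{"tx":0,"ty":0,"tz":0.3,"roll":0,"jaw":0},{"tx":0,"ty":0,"tz":0.2,"roll":0,"jaw":0},{"tx":0,"ty":0,"tz":0,"roll":0,"jaw":0}]'; python3 -m jog '[{"tx":0,"ty":0,"tz":0.2,"roll":0,"jaw":0},{"tx":0,"ty":0,"tz":0.2,"roll":0,"jaw":0},{"tx":0,"ty":0,"tz":0,"roll":0,"jaw":0}]'; python3 -m jog '[{"tx":0,"ty":0,"tz":0.2,"roll":0,"jaw":0},{"tx":0,"ty":0,"tz":0,"roll":0,"jaw":0}]'
```

```text
time_s: 8.75
position: [0.5364, -0.244, 0.1387]
tcp_rot: [[0.987, -0.163, 0.0], [-0.163, -0.987, -0.0], [0.0, 0.0, -1.0]]
force: [0.7, 0.2, 0.5]
opening: 0.001
grasp_force: 0.0
time_s: 9.05
position: [0.5369, -0.2442, 0.1347]
tcp_rot: [[0.987, -0.162, 0.001], [-0.162, -0.987, -0.001], [0.001, 0.0, -1.0]]
force: [1.5, -0.5, 1.0]
opening: 0.005
grasp_force: 0.4
time_s: 9.25
position: [0.5366, -0.244, 0.1325]
tcp_rot: [[0.987, -0.162, 0.0], [-0.162, -0.987, -0.0], [0.0, 0.0, -1.0]]
force: [1.2, 0.1, 0.4]
opening: 0.003
grasp_force: 0.5
```

```bash
python3 -m jog '[{"tx":0,"ty":0,"tz":0.2,"roll":0,"jaw":0},{"tx":0,"ty":0,"tz":0,"roll":0,"jaw":0}]'; python3 -m jog '[{"tx":0,"ty":0,"tz":0.1,"roll":0,"jaw":0},{"tx":0,"ty":0,"tz":0,"roll":0,"jaw":0}]'; python3 -m jog '[{"tx":0,"ty":0,"tz":0.1,"roll":0,"jaw":0},{"tx":0,"ty":0,"tz":0,"roll":0,"jaw":0}]'
```

```text
time_s: 9.45
position: [0.5369, -0.2441, 0.1306]
tcp_rot: [[0.987, -0.163, 0.001], [-0.163, -0.987, -0.0], [0.001, 0.0, -1.0]]
force: [1.5, 0.4, 1.8]
opening: 0.009
grasp_force: 1.0
time_s: 9.65
position: [0.5371, -0.2441, 0.1299]
tcp_rot: [[0.987, -0.163, 0.001], [-0.163, -0.987, -0.001], [0.001, 0.0, -1.0]]
force: [3.3, 0.3, 3.2]
opening: 0.008
grasp_force: 1.8
time_s: 9.85
position: [0.5371, -0.2441, 0.1297]
tcp_rot: [[0.987, -0.162, 0.002], [-0.162, -0.987, -0.001], [0.002, 0.001, -1.0]]
force: [1.5, 0.4, 8.1]
opening: 0.004
grasp_force: 4.1
```

It has reached the stop: 8 N with the position no longer dropping. One slight extra push, then I withdraw.

```bash
python3 -m jog '[{"tx":0,"ty":0,"tz":0.1,"roll":0,"jaw":0},{"tx":0,"ty":0,"tz":0,"roll":0,"jaw":0}]'; python3 -m jog '[{"tx":0,"ty":0,"tz":-1,"roll":0,"jaw":0},{"tx":0,"ty":0,"tz":-2,"roll":0,"jaw":0},{"tx":0,"ty":0,"tz":-4,"roll":0,"jaw":0},{"tx":0,"ty":0,"tz":-4,"roll":0,"jaw":0},{"tx":0,"ty":4,"tz":-1,"roll":0,"jaw":0},{"tx":0,"ty":4,"tz":0,"roll":0,"jaw":0},{"tx":0,"ty":4,"tz":0,"roll":0,"jaw":0},{"tx":0,"ty":4,"tz":0,"roll":0,"jaw":0}]';python3 -m jog '[{"tx":-3,"ty":3,"tz":0,"roll":0,"jaw":0},{"tx":-3,"ty":3,"tz":0,"roll":0,"jaw":0},{"tx":-3,"ty":3,"tz":0,"roll":0,"jaw":0},{"tx":-3,"ty":3,"tz":0,"roll":0,"jaw":0},{"tx":-2,"ty":3,"tz":0,"roll":0,"jaw":0},{"tx":0,"ty":0,"tz":0,"roll":0,"jaw":0},{"tx":0,"ty":0,"tz":0,"roll":0,"jaw":0}]'
python3 - <<'E'
from h import *
b=[]
for n,r,c in(("scene",105,180),("top",160,300)):
    b.append(cv2.resize(capture(n)["img"][r:r+90,c:c+90,::-1],None,fx=4.4,fy=4.4,interpolation=cv2.INTER_CUBIC))
cv2.imwrite("pics/end.png",np.hstack(b))
E
```

```text
time_s: 10.05
position: [0.5372, -0.2441, 0.1295]
tcp_rot: [[0.987, -0.162, 0.002], [-0.162, -0.987, -0.001], [0.002, 0.001, -1.0]]
force: [0.5, 1.6, 13.0]
opening: 0.007
grasp_force: 6.3
time_s: 10.85
position: [0.509, -0.4023, 0.247]
tcp_rot: [[0.987, -0.162, -0.003], [-0.162, -0.987, 0.002], [-0.003, -0.002, -1.0]]
force: [0.6, 0.1, -0.5]
opening: 0.001
grasp_force: 0.0
time_s: 11.55
position: [0.3467, -0.5266, 0.2466]
tcp_rot: [[0.986, -0.165, -0.001], [-0.165, -0.986, 0.003], [-0.002, -0.003, -1.0]]
force: [-0.1, -0.1, 0.7]
opening: 0.01
grasp_force: 0.0
```

View pics/end.png

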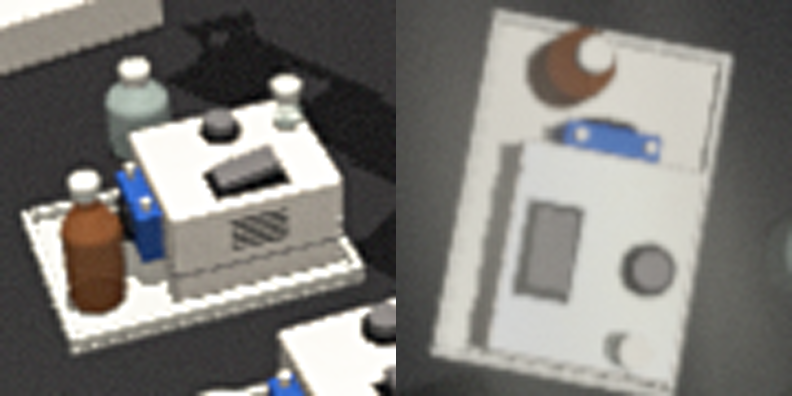

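The rocker (crop (248,172)) is tipped with its far end down and near end raised, the key (220,125) is up, and nothing has shifted.

```bash
python3 -c "from rig import hand_in; print(hand_in())"
```

```text
the job is handed in; nothing more can be done
None
```

The job is handed in: pump_a's priming key was held about 5.4 mm down for over 2 s at about 3.5 N and came back up, then the rocker was pressed to its stop, and the last pictures of pump_a show the arm clear and nothing there shifted.

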